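# Open the ratchet board holder

## Task

Open the ratchet board holder on the bench so that its circuit board can be taken out later: press down the release pad on the sliding jaw and, keeping it pressed, push the jaw back along its bar, away from the board, all the way to the end stop; then let the pad spring up. Only press and push with the fingertips: leave the board lying in the holder, and do not lift or shift it or the things standing around.

Things in the scene. Friction and masses are not known exactly. Their poses are not given: they have to be found in the camera images.
- board_holder: Holder fixed to the bench: aluminium bar 250 mm long (x -115 to 135), 30 wide, top at z 22, on two cross feet 80 long. Origin on the bench under the bar's middle line; x along the bar, the way the jaw opens; z up. Fixed jaw at the -x end (face x -100, top z 40), then the board on its bed (top z 28), the sliding jaw, and the end stop at +x.
- sliding_jaw (a joint): Opening of the sliding jaw, m: 0 at the board, 0.072 at the end stop; starts at 0 to 0.018. The jaw is 80 mm long; its front is at holder x -34 mm + value. From the front: aluminium cheek (0 to 12 mm, top z 45.5), release pad (15 to 63), black upstand (66 to 80). Ratchet: cannot open (8 mm play) unless the pad is pressed; then slides with 3 N friction, stays where left.
- release_pad (a joint): How far the release pad is pressed down, m: 0 up, 0.010 on its stop. Takes about 2.5 N to start, 5 N at the bottom; springs up when let go. The jaw can be opened only while this is above 0.005.
- pad_top (a point): Centre of the top of the release pad, a ribbed grey plate on the sliding jaw, 48 mm along the bar, 36 across; 52 mm above the bench when up, 42 when fully pressed. Moves with the jaw.
- upstand_top (a point): Centre of the top of the upstand, the black wall (14 mm thick, 58 wide, top 66 above the bench) on the jaw at the end-stop side of the pad, 34 mm beyond the pad's centre. Its pushing face is 27 mm beyond the pad's centre and rises 14 mm above the unpressed pad: fingertips on the pad push the jaw by this face. Moves with the jaw.
- end_stop (a point): Middle of the top edge of the end stop's face, 36 mm above the bench; the rear of the sliding jaw rests against this face when fully open.
- circuit_board: Green circuit board with parts on it, 62 mm along the bar, 85 across, 11 high, loose on the holder's bed between the fixed jaw and the sliding jaw; origin at the middle of its underside. To be left lying there.
- wick_spool: Small white spool, 39 mm across, 14 high, loose on the bench near the holder; bystander. Origin at the middle of its underside.
- heatsink: Finned metal heatsink 40x40x20 mm, loose on the bench near the holder; bystander. Origin at the middle of its underside.
- brass_wool_pot: Black pot of brass wool, 63 mm across, 69 high, loose on the bench near the holder; bystander. Origin at the middle of its underside.
Things that resemble listed ones, but are neither listed nor needed, are in the scene too. What is meant by the circuit_board is not black, and is the larger of those in its own colour.

How it is judged:
On the way, in this order (a step that is already met when the one before it is completed fails the run):
1. the release pad is pressed down by the fingers while the jaw is still near the board (value of joint release_pad above 0.005 m and value of joint sliding_jaw below 0.035 m and contact force between the fingers and board_holder above 0.5 N), for 0.1 s.
2. the sliding jaw is pushed back to the end stop (value of joint sliding_jaw above 0.066 m), for 0.1 s.
At the end, for the whole second after the job is handed in: The sliding jaw is at the end stop (within 6 mm), the release pad has sprung up (pressed less than 4 mm), the board lies flat in the holder within 12 mm of where it lay, and the spool, heatsink and pot stand within 20 mm of where they stood (value of joint sliding_jaw above 0.066 m and value of joint release_pad below 0.004 m and linear speed of circuit_board below 0.02 m/s and distance of circuit_board from where it was at the start of the episode below 0.012 m and angle between circuit_board's own z axis and vertical below 0.1 rad and distance of each of wick_spool, heatsink, brass_wool_pot from where it was at the start of the episode below 0.02 m); the robot touches nothing.
It fails at once if the board is lifted or shifted (more than 12 mm) (distance of circuit_board from where it was at the start of the episode above 0.012 m).
It fails at once if a bystander is lifted or shifted (more than 20 mm) (distance of any of wick_spool, heatsink, brass_wool_pot from where it was at the start of the episode above 0.02 m).
It also fails if it takes over 40 s, if anything falls off the work surface, if the arm or the gripper's body presses on something with over 40 N, if the wrist force passes 120 N, or if a joint passes its speed limit or range.

## Robot

A 6-joint arm with a two-finger parallel gripper is mounted at the origin on a cart in front of the work surface, level with it; the furniture and walls round the work are solid. World frame = base frame: x ahead of the robot, y to its left, z up, the work surface at z = 0. Lengths are in m, angles in rad, forces in N, time in s.
With the tool pointing down it reaches from about 0.35 to 0.775 m from the base axis. Payload 5.5 kg.
Tool frame: the origin (TCP) lies at the very end of the fingers, on their centre line; the grasp point (between the pads) lies 19 mm behind it; z points along the fingers, y is the line along which they close (so a half turn about z gives the same grasp; the last joint's range is limited). The gripper opens to 85 mm and grips with 20 to 120 N. Pads are 22 mm wide; open, the fingers measure 114 mm over their backs; the gripper's body (76 mm by 85 mm) begins 54 mm behind the grasp point. The pads swing forward as they close: fully open they stand 13 mm farther back than shut.
Start: joints at [-1.39, 0.313, 0.046, 1.304, 0, 1.431], TCP at [0.181, -0.546, 0.231] pointing down, gripper open.
Joint ranges: [-2.76, 2.76], [-0.86, 1.69], [-1.03, 1.26], [-2.2, 2.34], [-1.47, 1.5], [-3.14, 3.14]. Speed limits (rad/s): [2.57, 2.57, 3.14, 3.14, 3.14, 3.14].

## Interface

Orientations are given as a unit quaternion [w, x, y, z].
In Python, from workcell import env, cams, ticket, spotter gives the robot as it stands.
- The arm moves only by the tool jog_arm, never from a script. Its argument "increments" is a list that holds one entry, the list of rows, each a list of 7 numbers: the shift along the tool's x, y, z in units of 0.25 m (1.0 is 0.25 m), then the turn, a rotation vector about the tool's x, y, z in units of 180 degrees (1.0 is 180 degrees), then the closure in counts, from 0 (fully open) to 255 (shut). A call has 1 to 20 rows; each row shifts and turns the commanded pose from where the row before left it, along the tool's axes as they then stand; what a row does not reach is not made up. A row lasts 1/10 s, in which the tool goes at most 50 mm and 8.59 degrees, less where a joint would pass 70% of its speed; a pose out of reach is approached as far as the arm can. A call with a number of a shift or a turn outside -1 to 1 is refused whole. A call with a gripper value outside its range is refused whole. The fingers move at their own pace and stop on an object; "force" is the grip in N (left out, the last holds). Time passes only in rows, so rows that do not move let the fingers close. It gives the time, the measured TCP pose, the force, the opening and the grip force at its end, in the units of the state.
- env.get_state(): the state, without advancing time (a new reading comes with each control period).
- cams.read_camera(name): name is "side" or "top"; returns a dict with "pixels" (384x512x3 uint8, red, green, blue), "fx", "fy", "cx", "cy" (pixels), "k1" (the pictures are not rectified: a ray, as slopes to the right and down, at radius r is drawn at 1 + k1 r^2 times it, then the intrinsics apply), "xyz" and "attitude" of the camera in the world. Camera axes: x right, y down, z forward; pixel columns grow to the right and rows downward; lengths in m; the calibration is good to about 2 mm. A picture is of the moment at which its call begins. There is no depth.
- ticket.hand_in(): hands the job in; it is judged then, once.
Trained networks look in the newest picture that a camera, given by its name, has taken for a name from the list of things; names that differ only in an ending like _2 or _b are one class to them, and where a whole thing is asked for, a point or a joint stands for the part that bears it (a point fixed in the world has none). Each returns a list of dicts, best first, with "conf" (0 to 1); they miss things now and then, are a little off and sometimes report something else, mostly with a low value. They report only what shows in the picture. A call takes as long as a camera call. They do not tell look-alikes from the thing itself.
- spotter.find_in(target, camera): "uv" ([column, row] in pixels, amid what is visible of it).
- spotter.cut_out(target, camera): "region" (384x512 bool, what is visible of it) and "uv" ([column, row] in pixels, amid what is visible of it).
- spotter.landmark_of(target, camera): "uv" ([column, row] in pixels: a listed point, or the origin of a listed thing).
The state is a dict: "clock": time; "joint_pos": joint angles; "qvel": joint speeds; "tau": joint torques, N m; "tcp_pos": TCP position; "orientation": TCP orientation; "wrist_force": force on the tool from outside, world axes, zero at the start; "ft_torque": the same for the moment, N m; "finger_gap": finger opening in m; "grip_force": force on a finger pad.
Only numpy, scipy, OpenCV 4.12 (cv2) and the standard library are available. Lean on these libraries where they do the work, as an engineer would, in place of code of your own. Each camera call takes 0.05 s, during which the arm holds its last target. There are 200 camera calls.

## Working session

There is one attempt and no reset: what is moved stays moved. The work goes in short steps, Python scripts to look and compute and a tool call to move; the robot and the scene stay as the last step left them, time stands still between calls to the robot, and variables do not carry over. Pictures are saved under pics/ and viewed, at most 10 in all, crops included, and the job is handed in when it is done.

Besides the shell and the picture viewer there is one more tool, called as name([rows], argument=value, ...), one row to a line, values as JSON. jog_arm: Moves the arm, as the interface text tells. Shifts and turns lie within -1 to 1; 1 stands for 0.25 m of shift or 180 degrees of turn. Its arguments: {"type":"object","properties":{"increments":{"type":"array"},"force":{"type":"number"}},"required":["increments"]}

```bash
mkdir -p pics; cat > h.py <<'E'
import numpy as np, cv2
from scipy.spatial.transform import Rotation as R
from workcell import env, cams, ticket, spotter
def ray(c,uv):
    d=np.array([(uv[0]-c['cx'])/c['fx'],(uv[1]-c['cy'])/c['fy']]); s=d.copy()
    for _ in range(20): s=d/(1+c['k1']*(s@s))
    q=c['attitude']; r=R.from_quat([q[1],q[2],q[3],q[0]])
    return np.array(c['xyz']),r.apply([s[0],s[1],1])
def atz(c,uv,z):
    o,d=ray(c,uv); return o+d*(z-o[2])/d[2]
def tri(a,b):
    (o,d),(p,e)=a,b; d=d/np.linalg.norm(d);e=e/np.linalg.norm(e)
    A=np.stack([d,-e],1); t=np.linalg.lstsq(A,p-o,rcond=None)[0]
    return (o+d*t[0]+p+e*t[1])/2, np.linalg.norm(o+d*t[0]-p-e*t[1])
E
python3 - <<'E'
from h import *
np.set_printoptions(precision=3,suppress=True)
C={}
for n in('top','side'):
    C[n]=cams.read_camera(n); cv2.imwrite(f'pics/{n}0.png',C[n]['pixels'][...,::-1])
    print(n,np.array(C[n]['xyz']),C[n]['fx'])
Z=dict(pad_top=.052,upstand_top=.066,end_stop=.036,circuit_board=.028,board_holder=0,wick_spool=0,heatsink=0,brass_wool_pot=0)
for t,z in Z.items():
    L={n:spotter.landmark_of(t,n) for n in C}
    for n in C:
        for l in L[n][:3]: print(t,n,np.round(l['uv'],1),round(l['conf'],2),atz(C[n],l['uv'],z))
    if L['top'] and L['side']: print('  tri',*tri(ray(C['top'],L['top'][0]['uv']),ray(C['side'],L['side'][0]['uv'])))
s=env.get_state(); print(s['orientation'],s['tcp_pos'],s['finger_gap'])
E
```

```text
top [0.312 0.43  0.923] 378.7902109184456
side [0.24  1.069 0.575] 368.5203941918028
pad_top top [294.5 222.7] 0.83 [0.341 0.319 0.052]
pad_top side [302.1 182.5] 0.47 [0.343 0.312 0.052]
  tri [0.342 0.32  0.057] 0.00100274147698929
upstand_top top [290.  200.6] 0.69 [0.391 0.329 0.066]
upstand_top side [285.8 177. ] 0.74 [0.384 0.319 0.066]
  tri [0.386 0.329 0.073] 0.008814100698327863
end_stop top [277.6 176. ] 0.65 [0.453 0.353 0.036]
end_stop side [257.6 189. ] 0.86 [0.449 0.346 0.036]
  tri [0.45  0.353 0.041] 0.005211770692456227
circuit_board top [301.8 249.9] 0.94 [0.278 0.302 0.028]
circuit_board top [159.4 209.2] 0.81 [0.383 0.633 0.028]
circuit_board top [202.1 224.5] 0.62 [0.344 0.534 0.028]
circuit_board side [276.9 258.9] 0.7 [0.349 0.559 0.028]
circuit_board side [331.2 190.1] 0.69 [0.271 0.292 0.028]
circuit_board side [248.7 296.3] 0.67 [0.377 0.663 0.028]
  tri [ 0.336  0.284 -0.239] 0.14168974725140376
board_holder top [295.1 221.2] 0.75 [0.347 0.311 0.   ]
board_holder side [303.1 193.8] 0.75 [0.342 0.288 0.   ]
  tri [0.342 0.313 0.018] 0.007508901313275315
wick_spool top [269.9 161.5] 0.56 [0.496 0.368 0.   ]
wick_spool side [234.8 202.9] 0.63 [0.503 0.371 0.   ]
  tri [ 0.5    0.368 -0.002] 0.0076121232969594
heatsink top [252.1 158.1] 0.66 [0.506 0.412 0.   ]
heatsink top [282.3 173.6] 0.45 [0.465 0.338 0.   ]
heatsink side [228.1 210.3] 0.51 [0.51  0.404 0.   ]
  tri [0.505 0.412 0.007] 0.0022915112856875916
brass_wool_pot top [339.4 182. ] 0.74 [0.44  0.197 0.   ]
brass_wool_pot side [273.9 172.3] 0.95 [0.441 0.207 0.   ]
  tri [ 0.442  0.196 -0.007] 0.001566035529150513
[0.    0.987 0.16  0.   ] [ 0.181 -0.546  0.231] 0.08513491657944243
```

```bash
python3 - <<'E'
import cv2
a=cv2.imread('pics/top0.png')[110:310,140:400];b=cv2.imread('pics/side0.png')[120:320,180:440]
cv2.imwrite('pics/c.png',cv2.vconcat([cv2.resize(a,None,fx=1.5,fy=1.5,interpolation=2),cv2.resize(b,None,fx=1.5,fy=1.5,interpolation=2)]))
E
```

```text
(no output)
```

View pics/c.png

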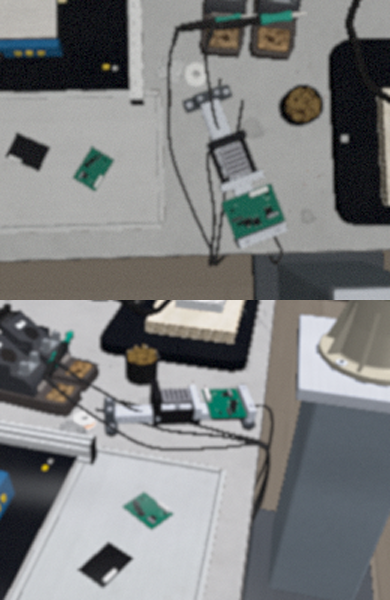

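View pics/top0.png

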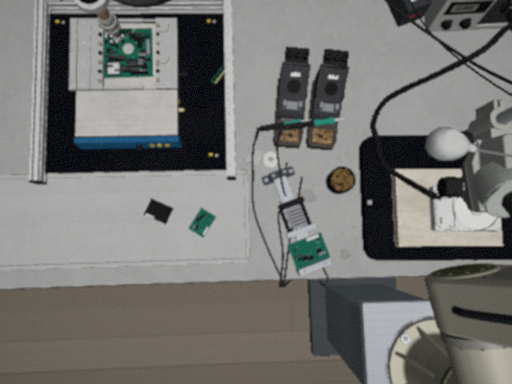

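The top picture shows the holder with its board at (308,252), pad at (295,216), upstand at (290,200), end stop at (278,176) and pot at (341,180). Next I'll check the side view for obstacles on the sweep.

View pics/side0.png

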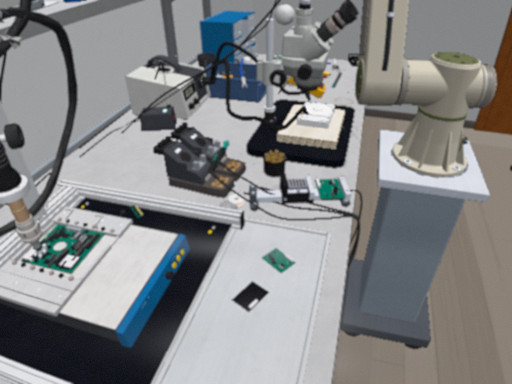

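```bash
python3 - <<'E'
from h import *
np.set_printoptions(precision=3,suppress=True)
c=cams.read_camera('top'); 
for uv in [(447,143),(465,190),(490,160),(505,110),(440,210),(455,235),(490,270),(395,200)]:
    print(uv,*[atz(c,uv,z)[:2] for z in(0,.1,.2,.3)])
for n in('top','side'):
    c=cams.read_camera(n)
    for t,z in(('sliding_jaw',.052),('upstand_top',.066)):
        for l in spotter.cut_out(t,n)[:1]:
            m=l['region'].astype(np.uint8); cn=max(cv2.findContours(m,0,1)[0],key=cv2.contourArea)
            print(n,t,m.sum(),l['conf'],[atz(c,p,z)[:2] for p in cv2.boxPoints(cv2.minAreaRect(cn))])
E
```

```text
(447, 143) [ 0.532 -0.077] [ 0.508 -0.022] [0.484 0.033] [0.461 0.087]
(465, 190) [ 0.413 -0.112] [ 0.402 -0.053] [0.391 0.006] [0.38  0.064]
(490, 160) [ 0.486 -0.181] [ 0.467 -0.114] [ 0.449 -0.048] [0.43  0.018]
(505, 110) [ 0.613 -0.23 ] [ 0.581 -0.159] [ 0.548 -0.087] [ 0.515 -0.016]
(440, 210) [ 0.365 -0.046] [0.359 0.006] [0.353 0.057] [0.348 0.109]
(455, 235) [ 0.303 -0.077] [ 0.304 -0.022] [0.305 0.033] [0.306 0.087]
(490, 270) [ 0.218 -0.154] [ 0.228 -0.09 ] [ 0.238 -0.027] [0.248 0.036]
(395, 200) [0.392 0.063] [0.384 0.102] [0.375 0.142] [0.366 0.182]
top upstand_top 965 0.66 [array([0.382, 0.365]), array([0.405, 0.3  ]), array([0.329, 0.274]), array([0.306, 0.338])]
side sliding_jaw 889 0.85 [array([0.409, 0.285]), array([0.321, 0.261]), array([0.301, 0.391]), array([0.379, 0.412])]
side upstand_top 774 0.85 [array([0.402, 0.305]), array([0.319, 0.283]), array([0.3  , 0.406]), array([0.374, 0.425])]
```

The side view shows a microscope (side ~(310,50), top ~(480,160)) in the sweep sector, with its eyepiece pointing towards the robot. I'll look closer to locate it.

```bash
python3 - <<'E'
import cv2
a=cv2.imread('pics/top0.png')[80:280,352:512];b=cv2.imread('pics/side0.png')[0:200,220:420]
f=lambda i:cv2.resize(i,(400,int(i.shape[0]*400/i.shape[1])),interpolation=2)
a=f(a);b=f(b);b=cv2.copyMakeBorder(b,0,100,0,0,0)
cv2.imwrite('pics/c2.png',cv2.hconcat([a,b]))
E
```

```text
(no output)
```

View pics/c2.png

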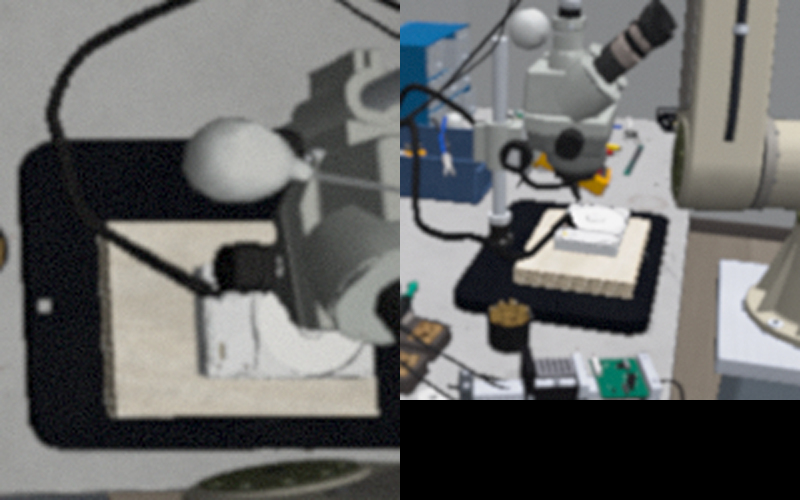

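```bash
python3 - <<'E'
from h import *
np.set_printoptions(precision=3,suppress=True)
T,S=cams.read_camera('top'),cams.read_camera('side')
for n,a,b in [('sphere',(446,144),(284.5,14)),('eyep',(508,204),(350,7)),('knob',(448,187),(305,71)),('pot top',(341,180),(274,157))]:
    print(n,*tri(ray(T,a),ray(S,b)))
print('mat', atz(T,(362,255),.0),atz(T,(394,246),.03))
for uv in [(350,7),(330,5),(345,40),(320,90)]:
    o,d=ray(S,uv)
    print(uv,[ (o+d*(y-o[1])/d[1]) for y in(0,-.1,-.2)])
E
```

```text
sphere [0.433 0.151 0.412] 0.001226513611645451
eyep [0.316 0.082 0.426] 0.0594309053410125
knob [0.391 0.066 0.252] 0.0014205993238899373
pot top [0.44  0.206 0.05 ] 0.0029310923678792416
mat [0.261 0.152 0.   ] [0.282 0.085 0.03 ]
(350, 7) [array([0.291, 0.   , 0.412]), array([ 0.295, -0.1  ,  0.397]), array([ 0.3  , -0.2  ,  0.382])]
(330, 5) [array([0.343, 0.   , 0.414]), array([ 0.353, -0.1  ,  0.399]), array([ 0.363, -0.2  ,  0.384])]
(345, 40) [array([0.294, 0.   , 0.327]), array([ 0.3  , -0.1  ,  0.304]), array([ 0.305, -0.2  ,  0.28 ])]
(320, 90) [array([0.352, 0.   , 0.178]), array([ 0.362, -0.1  ,  0.141]), array([ 0.372, -0.2  ,  0.103])]
```

The sphere lamp triangulates to z 0.41 and the eyepiece to about (0.3, 0, 0.4), so I'll cross retracted and high. First move: rise and pull in while closing the fingers.

jog_arm([
  [[0,-0.02,-0.15,0,0,0,255],[0,-0.04,-0.16,0,0,0,255],[0,-0.08,-0.16,0,0,0,255],[0,-0.09,-0.16,0,0,0,255],[0,-0.1,-0.16,0,0,0,255],[0,-0.1,-0.16,0,0,0,255],[0,-0.1,-0.15,0,0,0,255],[0,-0.1,-0.15,0,0,0,255],[0,-0.1,-0.15,0,0,0,255],[0,-0.1,-0.15,0,0,0,255],[0,-0.1,-0.15,0,0,0,255],[0,-0.05,0,0,0,0,255]],
], force=60)

```text
clock: 2.55
tcp_pos: [0.1028, -0.3095, 0.6371]
orientation: [0.013, 0.987, 0.16, -0.001]
wrist_force: [0.0, 0.3, -0.2]
finger_gap: 0.0
grip_force: 0.0
```

```bash
python3 - <<'E'
from h import *
s=env.get_state()
for k in('clock','joint_pos','tcp_pos','orientation','finger_gap','wrist_force'):print(k,np.round(s[k],3))
E
```

```text
clock 2.55
joint_pos [-1.499e+00  1.050e-01  8.900e-01  2.330e+00  1.000e-03  1.322e+00]
tcp_pos [ 0.103 -0.31   0.637]
orientation [ 0.013  0.987  0.16  -0.001]
finger_gap 0.0
wrist_force [ 0.043  0.25  -0.236]
```

jog_arm([
  [[0.18,-0.013,0.02,0,0,-0.0444,255],[0.18,-0.013,0.02,0,0,-0.0444,255],[0.18,-0.013,0.02,0,0,-0.0444,255],[0.18,-0.013,0.02,0,0,-0.0444,255],[0.18,-0.013,0,0,0,-0.0444,255],[0.18,-0.013,0,0,0,-0.0444,255],[0.18,-0.013,0,0,0,-0.0444,255],[0.18,-0.013,0,0,0,-0.0444,255],[0.18,-0.013,0,0,0,-0.0444,255],[0.18,-0.013,0,0,0,-0.0444,255],[0.18,-0.013,0,0,0,-0.0444,255],[0.18,-0.013,0,0,0,-0.0444,255],[0.18,-0.013,0,0,0,-0.0444,255],[0.18,-0.013,0,0,0,-0.0444,255],[0,0,0,0,0,0.0444,255],[0,0,0,0,0,0.0444,255],[0,0,0,0,0,0.0444,255],[0,0,0,0,0,0,255]],
])

```text
clock: 4.35
tcp_pos: [0.2466, 0.2061, 0.6061]
orientation: [0.006, 0.599, 0.8, -0.006]
wrist_force: [1.1, 0.3, 0.6]
finger_gap: -0.0001
grip_force: 0.0
```

```bash
cat > st.py <<'E'
from h import *
np.set_printoptions(precision=4,suppress=True)
s=env.get_state()
for k in('clock','joint_pos','tcp_pos','wrist_force'):print(k,np.round(s[k],4))
q=s['orientation'];M=R.from_quat([q[1],q[2],q[3],q[0]]).as_matrix()
print('x',M[:,0],'y',M[:,1],'z',M[:,2])
p=np.array(s['tcp_pos'])
def go(t):
    print('to',t,'units',M.T@(np.array(t)-p)/.25)
E
python3 - <<'E'
from st import *
u=np.array([.96,.281,0])
go(np.array([.342,.319,.14])+.008*u)
C={}
for n in('top','side'):
    C[n]=cams.read_camera(n); cv2.imwrite(f'pics/{n}1.png',C[n]['pixels'][...,::-1])
for t,z in dict(pad_top=.052,upstand_top=.066,end_stop=.036).items():
    L={n:spotter.landmark_of(t,n) for n in C}
    for n in C:
        for l in L[n][:2]: print(t,n,np.round(l['uv'],1),round(l['conf'],2),atz(C[n],l['uv'],z))
E
```

```text
clock 4.35
joint_pos [ 0.4598  0.0498  0.7121  2.238  -0.0157  1.7456]
tcp_pos [0.2466 0.2061 0.6061]
wrist_force [1.0596 0.2808 0.5745]
x [-0.2811  0.9595 -0.0163] y [ 0.9597  0.2811 -0.0021] z [ 0.0026 -0.0162 -0.9999]
to [0.3497 0.3212 0.14  ] units [0.3563 0.5292 1.8576]
pad_top top [296.  218.4] 0.78 [0.3512 0.3153 0.052 ]
pad_top side [300.3 183.3] 0.55 [0.347  0.3167 0.052 ]
upstand_top top [291.1 205.2] 0.94 [0.3808 0.3271 0.066 ]
upstand_top side [283.8 180. ] 0.86 [0.3858 0.3331 0.066 ]
upstand_top side [230.2 208.8] 0.52 [0.476  0.4739 0.066 ]
end_stop top [278.6 174.6] 0.63 [0.4568 0.3504 0.036 ]
end_stop side [259.1 186.5] 0.66 [0.4487 0.3343 0.036 ]
```

jog_arm([
  [[0.028,0.045,0.08,0,0,0,255],[0.028,0.045,0.155,0,0,0,255],[0.028,0.045,0.155,0,0,0,255],[0.028,0.045,0.155,0,0,0,255],[0.028,0.045,0.155,0,0,0,255],[0.028,0.045,0.155,0,0,0,255],[0.028,0.045,0.155,0,0,0,255],[0.028,0.045,0.155,0,0,0,255],[0.028,0.045,0.155,0,0,0,255],[0.028,0.045,0.155,0,0,0,255],[0.028,0.045,0.155,0,0,0,255],[0.028,0.045,0.155,0,0,0,255],[0,0,0.08,0,0.005,0,255],[0,0,0,0,0,0,255],[0,0,0,0,0,0,255]],
])

```text
clock: 6.25
tcp_pos: [0.3537, 0.3164, 0.1381]
orientation: [-0.001, 0.6, 0.8, -0.002]
wrist_force: [1.0, 0.4, 1.4]
finger_gap: -0.0
grip_force: 0.0
```

```bash
python3 - <<'E'
from st import *
go([.354,.318,.065])
o=[]
for n,(u,v) in dict(top=(295,215),side=(300,185)).items():
    c=cams.read_camera(n)['pixels'][v-50:v+50,u-65:u+65,::-1]; o.append(cv2.resize(c,None,fx=4,fy=3,interpolation=2))
cv2.imwrite('pics/c3.png',cv2.vconcat(o))
E
```

```text
clock 6.25
joint_pos [ 0.5605  0.1755 -0.3699  1.0292 -0.0002  1.8471]
tcp_pos [0.3537 0.3164 0.1381]
wrist_force [1.0342 0.3557 1.4293]
x [-0.2803  0.9599 -0.0013] y [ 0.9599  0.2803 -0.0037] z [-0.0032 -0.0022 -1.    ]
to [0.354, 0.318, 0.065] units [0.0063 0.0041 0.2925]
```

View pics/c3.png

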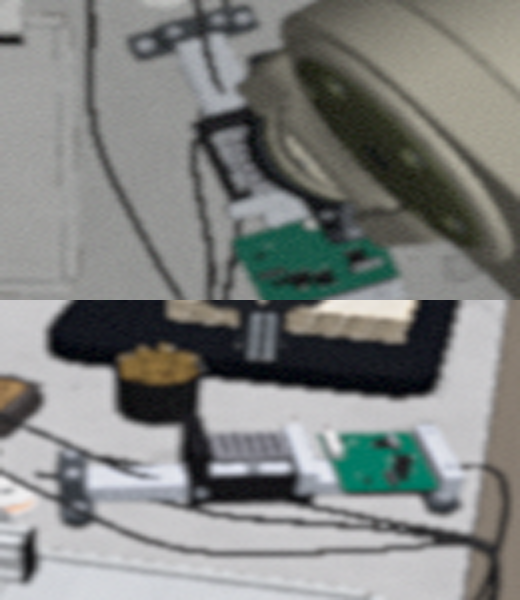

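The side crop shows the closed fingertips at (262,355), above the grey ribbed pad, with the upstand at (195,440) and the board seated. Next: descend and press.

jog_arm([
  [[0.002,0.002,0.06,0,0,0,255],[0.002,0.002,0.08,0,0,0,255],[0.002,0,0.08,0,0,0,255],[0,0,0.06,0,0,0,255],[0,0,0.03,0,0,0,255],[0,0,0.02,0,0,0,255],[0,0,0.02,0,0,0,255],[0,0,0.015,0,0,0,255],[0,0,0.01,0,0,0,255],[0,0,0,0,0,0,255],[0,0,0,0,0,0,255]],
])

```text
clock: 7.45
tcp_pos: [0.3549, 0.3188, 0.0448]
orientation: [-0.0, 0.6, 0.8, -0.0]
wrist_force: [0.1, 0.6, 3.4]
finger_gap: -0.0002
grip_force: 1.9
```

jog_arm([
  [[0,0,0.006,0,0,0,255],[0,0,0.006,0,0,0,255],[0,0,0,0,0,0,255]],
])

```text
clock: 7.75
tcp_pos: [0.355, 0.3188, 0.0419]
orientation: [-0.0, 0.6, 0.8, -0.0]
wrist_force: [1.0, 0.9, 7.8]
finger_gap: 0.0002
grip_force: 3.9
```

jog_arm([
  [[0,0.01,0,0,0,0,255],[0,0.015,0,0,0,0,255],[0,0.015,0,0,0,0,255],[0,0.015,0,0,0,0,255],[0,0.015,0,0,0,0,255],[0,0.015,0,0,0,0,255],[0,0,0,0,0,0,255]],
])

```text
clock: 8.45
tcp_pos: [0.3742, 0.3252, 0.0418]
orientation: [-0.002, 0.6, 0.8, -0.001]
wrist_force: [-2.9, 4.2, 11.2]
finger_gap: -0.0002
grip_force: 5.1
```

```bash
python3 - <<'E'
from st import *
for n in('top','side'):
    c=cams.read_camera(n)
    for t,z in(('upstand_top',.066),('end_stop',.036)):
        for l in spotter.landmark_of(t,n)[:1]: print(t,n,round(l['conf'],2),atz(c,l['uv'],z))
E
```

```text
clock 8.45
joint_pos [ 0.5519  0.3081 -0.4608  0.8042  0.0024  1.8378]
tcp_pos [0.3742 0.3252 0.0418]
wrist_force [-2.9256  4.2202 11.2471]
x [-0.2811  0.9597  0.0018] y [ 0.9597  0.2811 -0.0028] z [-0.0032  0.0009 -1.    ]
upstand_top top 0.62 [0.409  0.3367 0.066 ]
end_stop top 0.73 [0.4578 0.3447 0.036 ]
upstand_top side 0.97 [0.4018 0.3282 0.066 ]
end_stop side 0.69 [0.4509 0.3607 0.036 ]
```

The upstand moved about 20 mm, so the ratchet is released. I'll keep pushing.

jog_arm([
  [[0,0.015,0,0,0,0,255],[0,0.015,0,0,0,0,255],[0,0.015,0,0,0,0,255],[0,0.015,0,0,0,0,255],[0,0.015,0,0,0,0,255],[0,0.015,0,0,0,0,255],[0,0.015,0,0,0,0,255],[0,0.015,0,0,0,0,255],[0,0.015,0,0,0,0,255],[0,0.015,0,0,0,0,255],[0,0.015,0,0,0,0,255],[0,0.015,0,0,0,0,255],[0,0,0,0,0,0,255]],
])

```text
clock: 10.05
tcp_pos: [0.4156, 0.3381, 0.0416]
orientation: [-0.003, 0.599, 0.801, -0.001]
wrist_force: [-6.6, 3.4, 13.4]
finger_gap: -0.0
grip_force: 6.5
```

jog_arm([
  [[0,0.01,0,0,0,0,255],[0,0.01,0,0,0,0,255],[0,0.01,0,0,0,0,255],[0,0,0,0,0,0,255]],
])

```text
clock: 10.45
tcp_pos: [0.4189, 0.3383, 0.0412]
orientation: [-0.004, 0.599, 0.801, -0.005]
wrist_force: [-14.5, -1.4, 21.1]
finger_gap: 0.0001
grip_force: 10.5
```

jog_arm([
  [[0,0.01,0,0,0,0,255],[0,0.01,0,0,0,0,255],[0,0,0,0,0,0,255]],
])

```text
clock: 10.75
tcp_pos: [0.4236, 0.339, 0.0411]
orientation: [-0.004, 0.599, 0.801, -0.005]
wrist_force: [-14.9, -3.1, 22.1]
finger_gap: -0.0001
grip_force: 10.6
```

```bash
python3 - <<'E'
from st import *
o=[]
for n,(u,v) in dict(top=(295,205),side=(290,185)).items():
    c=cams.read_camera(n)
    for t,z in(('upstand_top',.066),('end_stop',.036)):
        for l in spotter.landmark_of(t,n)[:1]: print(t,n,round(l['conf'],2),atz(c,l['uv'],z))
    o.append(cv2.resize(c['pixels'][v-50:v+50,u-65:u+65,::-1],None,fx=4,fy=3,interpolation=2))
cv2.imwrite('pics/c4.png',cv2.vconcat(o))
E
```

```text
clock 10.75
joint_pos [ 0.5251  0.394  -0.3319  0.8579  0.0034  1.8099]
tcp_pos [0.4236 0.339  0.0411]
wrist_force [-14.937   -3.1308  22.1265]
x [-0.2821  0.9594  0.0002] y [ 0.9593  0.2821 -0.0134] z [-0.0129 -0.0036 -0.9999]
upstand_top top 0.59 [0.4436 0.355  0.066 ]
end_stop top 0.74 [0.4572 0.3471 0.036 ]
upstand_top side 0.73 [0.4478 0.3449 0.066 ]
end_stop side 0.62 [0.4443 0.3528 0.036 ]
```

View pics/c4.png

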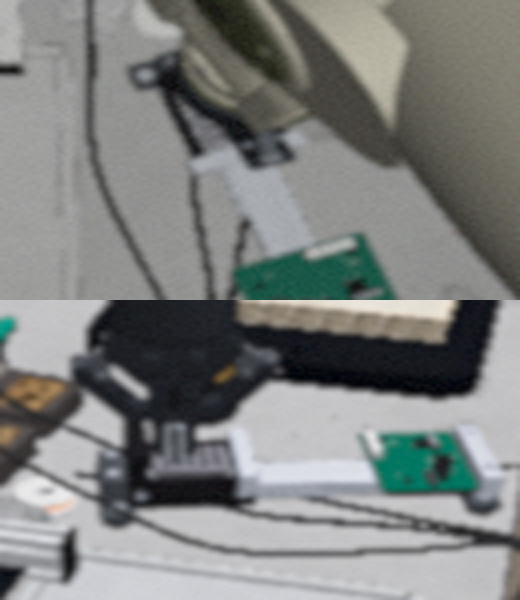

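The jaw is near the stop, at about 66 mm. It's still moving, so I'll push on with slightly less downforce.

jog_arm([
  [[0,0.01,-0.003,0,0,0,255],[0,0.01,0,0,0,0,255],[0,0,0,0,0,0,255],[0,0,0,0,0,0,255]],
])

```text
clock: 11.45
tcp_pos: [0.4269, 0.3397, 0.0414]
orientation: [-0.005, 0.599, 0.801, -0.007]
wrist_force: [-18.0, -3.9, 21.4]
finger_gap: 0.0006
grip_force: 15.2
```

jog_arm([
  [[0,0.01,-0.003,0,0,0,255],[0,0.01,0,0,0,0,255],[0,0,0,0,0,0,255],[0,0,0,0,0,0,255]],
])

```text
clock: 11.85
tcp_pos: [0.427, 0.3397, 0.0414]
orientation: [-0.007, 0.599, 0.801, -0.01]
wrist_force: [-29.2, -5.9, 29.0]
finger_gap: -0.0
grip_force: 20.9
```

The jaw has stalled hard against the stop: no motion and the force rose to 29 N. I'll ease off and lift.

jog_arm([
  [[0,-0.012,-0.01,0,0,0,255],[0,0,-0.03,0,0,0,255],[0,0,-0.06,0,0,0,255],[0,0,-0.08,0,0,0,255],[0,-0.02,-0.1,0,0,0,255],[0,-0.03,-0.15,0,0,0,255],[0,-0.05,-0.15,0,0,0,255],[0,-0.1,-0.15,0,0,0,255],[0,-0.15,-0.1,0,0,0,255],[0,-0.15,-0.1,0,0,0,255],[0,-0.1,-0.1,0,0,0,255],[0,0,0,0,0,0,255],[0,0,0,0,0,0,255],[0,0,0,0,0,0,255]],
])

```text
clock: 13.25
tcp_pos: [0.2932, 0.3004, 0.2989]
orientation: [-0.001, 0.6, 0.8, -0.002]
wrist_force: [-0.1, -0.2, 0.4]
finger_gap: -0.0002
grip_force: 0.0
```

```bash
python3 - <<'E'
from st import *
o=[]
for n,(u,v) in dict(top=(295,205),side=(290,185)).items():
    c=cams.read_camera(n)
    for t,z in(('pad_top',.052),('upstand_top',.066),('end_stop',.036),('circuit_board',.028)):
        for l in spotter.landmark_of(t,n)[:1]: print(t,n,round(l['conf'],2),atz(c,l['uv'],z))
    o.append(cv2.resize(c['pixels'][v-50:v+50,u-65:u+65,::-1],None,fx=4,fy=3,interpolation=2))
cv2.imwrite('pics/c5.png',cv2.vconcat(o))
E
```

```text
clock 13.25
joint_pos [ 0.6058  0.0023 -0.1619  1.4116  0.0001  1.8925]
tcp_pos [0.2932 0.3004 0.2989]
wrist_force [-0.1154 -0.2103  0.4112]
x [-0.2803  0.9599 -0.0015] y [ 0.9599  0.2803 -0.0047] z [-0.0041 -0.0028 -1.    ]
pad_top top 0.7 [0.4119 0.3336 0.052 ]
upstand_top top 0.86 [0.44   0.3521 0.066 ]
end_stop top 0.9 [0.4564 0.3447 0.036 ]
circuit_board top 0.88 [0.3807 0.642  0.028 ]
pad_top side 0.59 [0.4097 0.3328 0.052 ]
upstand_top side 0.6 [0.4479 0.3526 0.066 ]
end_stop side 0.8 [0.4536 0.3486 0.036 ]
circuit_board side 0.88 [0.2672 0.2761 0.028 ]
```

View pics/c5.png

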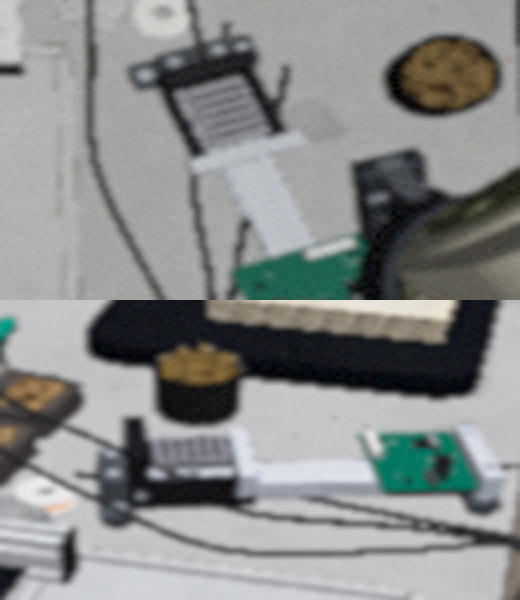

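Both crops show the jaw against the end stop (top (205,65), side (130,470)). The pad is up, and the board, pot and spool are where they were.

```bash
python3 -c "
from workcell import ticket
print(ticket.hand_in())"
```

```text
the job is handed in; nothing more can be done
None
```

I pushed the jaw back until it stalled on the end stop and let the pad spring up. The last pictures show the board, pot and spool unmoved; I had no clear view of the heatsink. The job is handed in, and the hand-in returned no verdict.

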